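# Fetch the slotted scoop from behind the scraper on a crowded hook

## Task

The stainless slotted scoop hangs behind the orange scraper. Move the scraper to the spare hook, sliding it back along the bar and pressing it firmly but gently (about 12 N, held for half a second) against the sprung rubber bumper at the hook's root, and leave it hanging there; then take the scoop off its hook and lower it head first into the navy pail, letting go only once its head is down at the bottom. Do not strain the hooks, drop anything or disturb the other things.

Things in the scene. Friction and masses are not known exactly. Their poses are not given: they have to be found in the camera images.
- scraper: Orange plastic scraper, solid head, 100 g, front tool on the crowded hook. Flat, 8 mm thick along its x, z up when hung. Origin: where the centre of the hook bar lies when it hangs. Tab 30 mm wide, z +8 to +48; eye 18 mm wide inside, 30 outside, its roof resting on the bar, its lower edge at z -22; handle 16 mm wide to z -64; head 60 mm wide, z -62 to -122 (mm).
- scraper_grip (a point): Grasp point in the scraper's tab, 22 mm above the scraper's origin; tab 30 mm wide along y. Same axes as the scraper.
- scoop: Stainless scoop, slotted head, 140 g, behind the scraper (nearer the panel). Flat, 8 mm thick along its x, z up when hung. Origin: where the centre of the hook bar lies when it hangs. Tab 30 mm wide, z +8 to +48; eye 18 mm wide inside, 30 outside, its roof resting on the bar, its lower edge at z -22; handle 16 mm wide to z -64; head 60 mm wide, z -62 to -122 (mm).
- scoop_grip (a point): Grasp point in the scoop's tab, 22 mm above the scoop's origin; tab 30 mm wide along y. Same axes as the scoop.
- scoop_foot (a point): Lowest point of the scoop's head, 122 mm below the scoop's origin.
- crowded: Grey MDF hook stand (fixed) that carries both tools: panel 100 wide, 183 high, 18 thick, on a 12 mm foot plate reaching 95 mm in front of the panel. Origin at table level under the panel's front face; the hook points along its -x, z up. The panel's top is only 8 mm above the bar's axis.
- crowded_root (a point): On the axis of the crowded hook's bar, 25 mm in front of the panel, 175 mm above the table; axes as its stand. The 8 mm steel bar runs level to 63 mm beyond this point (along -x), then turns up 45 degrees: the tip's centre is 70 mm beyond and 7 mm higher, the round end adds 4 mm. To pass the tip an eye must be raised 8 to 17 mm from where it hangs.
- spare: Grey MDF hook stand (fixed) with the empty hook and the rubber bumper; same sizes and axes as the crowded one.
- spare_root (a point): On the axis of the spare hook's bar (same shape as the crowded one) at the front face of the unpressed bumper, 25 mm in front of the panel, 175 mm above the table; axes as its stand. A scraper that just touches the bumper has its origin 4 mm in front of this point.
- bumper: Black rubber disc, 23 mm across, 6 mm thick, around the bar at the root of the spare hook; origin at the centre of its front face. Backed by a stiff spring: about 10 N per mm towards the panel, 4 mm of travel. Pressed home means a steady 10 to 15 N for half a second; under 8 N does not bed it, over 20 N damages it.
- pail: Navy plastic pail, 164 mm across the rim, 128 mm across the foot, 110 mm high, wall 4 mm, loose; origin at the centre of its underside.
- pail_floor (a point): Centre of the pail's inner floor, 5 mm above the table.
- holder: Clear acrylic brush holder, 84 mm across, 100 mm high (bystander).
- brush: Brush standing in the holder (bystander).
- dish_low: Lower of two stacked terracotta-coloured dishes (bystander).
- dish_top: Upper dish (bystander).
- tin_cup: Blue mug (bystander).
- polish: Green polish bottle (bystander).
- wax: Round wax tin (bystander).
There are look-alikes about, which are no part of the job. What is shaped like the pail but green or yellow is not meant.

How it is judged:
By the outcome, as a careful person would: the job done as asked, in the order asked, and still so for the second after the job is handed in, with the robot touching nothing.
It also fails if it takes over 72 s, if anything falls off the work surface, if the arm or the gripper's body presses on something with over 40 N, if the wrist force passes 120 N, or if a joint passes its speed limit or range.

## Robot

A 6-joint arm with a two-finger parallel gripper is mounted at the origin on the work surface. World frame = base frame: x ahead of the robot, y to its left, z up, the work surface at z = 0. Lengths are in mm, angles in rad, forces in N, time in s.
With the tool pointing down it reaches from about 275 to 725 mm from the base axis. Payload 15.9 kg.
Tool frame: the origin (TCP) lies midway between the tips of the shut fingers; the grasp point (between the pads) lies 19 mm behind it; z points along the fingers, y is the direction in which the jaws open and shut (so a half turn about z gives the same grasp; the last joint's range is limited). The gripper opens to 85 mm and grips with 20 to 120 N. Pads are 22 mm wide; open, the fingers measure 114 mm over their backs; the gripper's body (76 mm by 85 mm) begins 54 mm behind the grasp point. The pads swing forward as they close: fully open they stand 13 mm farther back than shut.
Start: joints at [1.265, 0.213, -0.034, 1.323, 0, 1.571], TCP at [150.522, 476.79, 231.306] pointing down, gripper open.
Joint ranges: [-2.98, 2.98], [-0.74, 1.72], [-1.14, 1.35], [-2.1, 2.04], [-1.57, 1.44], [-3.14, 3.14]. Speed limits (rad/s): [1.89, 1.89, 2.39, 2.57, 3.14, 3.14].

## Interface

Orientations are given as a unit quaternion [w, x, y, z].
In Python, from rig import r, optics, ticket gives the robot as it stands. The module is installed in compiled form; this text tells all that it offers.
- The arm moves only by the tool drive_tool, never from a script. Its argument "series" is a list of rows, each a list of 7 numbers: the shift along the tool's x, y, z scaled (see below), then the turn, a rotation vector about the tool's x, y, z scaled (see below), then the opening, from 0 (shut) to 1 (fully open). A call has 1 to 8 rows; each row shifts and turns the pose as measured when the row begins, along the tool's axes as they then stand; what a row does not reach is not made up. The controller multiplies each number of a shift by 40 cm and each number of a turn by 0.1 rad. A row lasts 1/8 s, in which the tool goes at most 62.5 mm and 10.7 degrees, less where a joint would pass 70% of its speed; a pose out of reach is approached as far as the arm can. A call with a number of a shift or a turn outside -1 to 1 is refused whole. A call with a gripper value outside its range is refused whole. The fingers move at their own pace and stop on an object; "grip_force" is the grip in N (left out, the last holds). Time passes only in rows, so rows that do not move let the fingers close. It gives the time, the measured TCP pose, the force and the opening at its end, in the units of the state.
- r.observe(): the state, without advancing time (a new reading comes with each control period).
- optics.camera(name): name is "scene" or "top" or "wrist"; returns a dict with "img" (400x640x3 uint8, red, green, blue), "fovy" (degrees; the focal length in pixels is half the picture's height over the tangent of half this angle, whatever the lens; pixels are square), "cx", "cy" (the principal point, pixels), "position" and "attitude" of the camera in the world. Camera axes: x right, y up, looking along -z (the intrinsics and any distortion apply to the point x, -y, -z); pixel columns grow to the right and rows downward; lengths in mm; the calibration is good to about 2 mm. A picture is of the moment at which its call begins. There is no depth.
- ticket.job_done(): hands the job in, once; it reports no verdict.
The state is a dict: "t": time; "qpos": joint angles; "dq": joint speeds; "effort": joint torques, N m; "tcp_pos": TCP position; "ee_rot": TCP orientation; "force": force on the tool from outside, world axes, zero at the start; "wrist_torque": the same for the moment, N m; "width": finger opening in mm.
Only numpy, scipy, OpenCV 4.12 (cv2) and the standard library are available. Lean on these libraries where they do the work, as an engineer would, in place of code of your own. Each camera call takes 0.05 s, during which the arm holds its last target. There are 200 camera calls.

## Working session

There is one attempt and no reset: what is moved stays moved. The work goes in short steps, Python scripts to look and compute and a tool call to move; the robot and the scene stay as the last step left them, time stands still between calls to the robot, and variables do not carry over. Pictures are saved under pics/ and viewed, about 8 in all and at most 12, crops included, and the job is handed in when it is done.

Besides the shell and the picture viewer there is one more tool, called after "Request:" as name(argument=value, ...), one argument or row to a line, values as JSON. drive_tool: Moves the arm, as the interface text tells. Its arguments: {"type":"object","properties":{"series":{"type":"array"},"grip_force":{"type":"number"}},"required":["series"]}

```bash
mkdir -p pics; ls; python3 - <<'E'
from rig import r, optics, ticket
import cv2,json
s=r.observe(); print(s)
for n in ["scene","top"]:
    c=optics.camera(n); cv2.imwrite(f"pics/{n}0.png",c["img"][:,:,::-1])
    print({k:v for k,v in c.items() if k!="img"})
E
```

```text
pics
{'t': 0.0, 'qpos': array([ 1.26498853e+00,  2.13345951e-01, -3.50593167e-02,  1.32347332e+00,
        3.41771040e-05,  1.57081592e+00]), 'dq': array([ 0.00016906, -0.00079355,  0.00130412,  0.00135505,  0.00279132,
        0.00115253]), 'effort': array([ 1.27811832e-03, -6.86154914e+01,  4.87124741e+01,  1.73839502e-02,
       -3.83789666e-05, -2.62511293e-05]), 'tcp_pos': array([150.42235277, 476.49120471, 230.82116212]), 'ee_rot': array([-9.93029278e-05,  1.52318458e-01,  9.88331318e-01, -5.32215563e-04]), 'force': array([-1.76872341,  0.04704129,  0.09292963]), 'wrist_torque': array([ 0.0192459 ,  0.04895506, -0.02749277]), 'width': 85.54126154518458}
{'fovy': 53.302800749277004, 'cx': 317.5828340142329, 'cy': 199.0171963658475, 'position': array([1264.60483072, -687.98111801,  793.20755262]), 'attitude': array([0.80118874, 0.40921483, 0.21019177, 0.38269994])}
{'fovy': 57.650420086397816, 'cx': 317.4217429384629, 'cy': 199.9401814448209, 'position': array([ 463.75674258, -106.74040888, 1208.28292671]), 'attitude': array([-0.7028937 , -0.00907251,  0.01138609,  0.7111459 ])}
```

View pics/scene0.png

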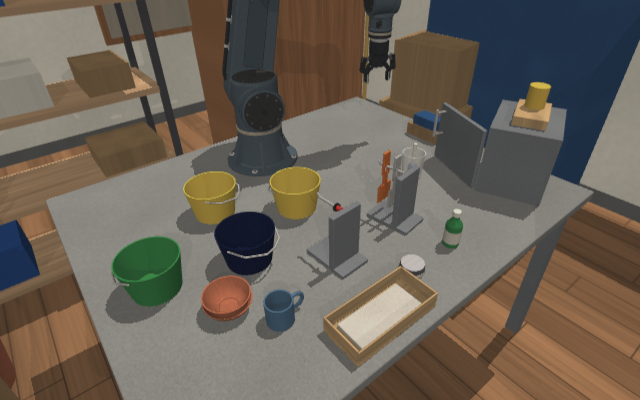

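View pics/top0.png

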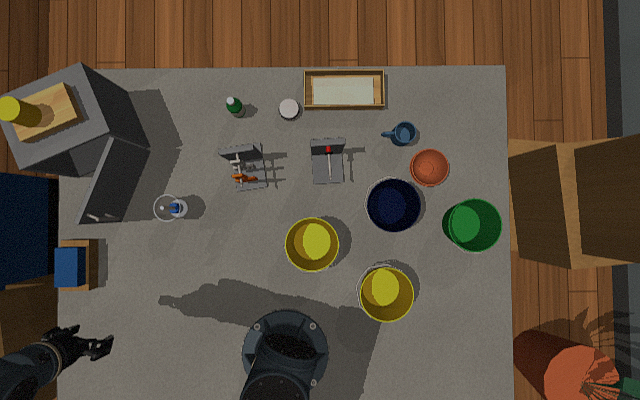

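The scene view shows the orange scraper at (384,180) on the crowded stand (405,195). The spare stand with its bumper is at (345,235), and the navy pail at (247,243). In the top view the crowded stand is at (240,155), the spare stand at (327,150) with its red-tipped bar, and the navy pail at (393,205).

```bash
cat > h.py <<'E'
import numpy as np, cv2
from scipy.spatial.transform import Rotation as R
def rot(q): return R.from_quat([q[1],q[2],q[3],q[0]]).as_matrix()
def f(c): return 200/np.tan(np.radians(c["fovy"])/2)
def pt(c,u,v,z):
    d=rot(c["attitude"])@np.array([(u-c["cx"])/f(c),-(v-c["cy"])/f(c),-1])
    p=np.array(c["position"]); return p+d*(z-p[2])/d[2]
def px(c,P):
    q=rot(c["attitude"]).T@(np.array(P)-c["position"]); return np.array([c["cx"]-f(c)*q[0]/q[2], c["cy"]+f(c)*q[1]/q[2]])
def crop(c,u0,v0,w,h,k): return cv2.resize(np.ascontiguousarray(c["img"][v0:v0+h,u0:u0+w,::-1]),None,fx=k,fy=k,interpolation=cv2.INTER_CUBIC)
E
python3 - <<'E'
from rig import r, optics
from h import *
t=optics.camera("top"); s=optics.camera("scene")
a=crop(t,215,130,160,70,5); b=crop(s,300,140,160,140,3)
im=np.zeros((350+250,800,3),np.uint8); im[:350]=a; 
b=crop(s,305,140,125,140,1); b=cv2.resize(b,(223,250),interpolation=cv2.INTER_CUBIC); im[350:600,:223]=b
c=crop(t,350,165,90,80,3); im[350:590,300:570]=c
cv2.imwrite("pics/crop1.png",im)
# pail rim fit
hsv=cv2.cvtColor(t["img"],cv2.COLOR_RGB2HSV)
m=((hsv[...,0]>105)&(hsv[...,0]<130)&(hsv[...,1]>120)).astype(np.uint8); m[:,:350]=0; m[:,440:]=0; m[:165]=0;m[245:]=0
cs,_=cv2.findContours(m,0,1); k=max(cs,key=cv2.contourArea); h=cv2.convexHull(k); e=cv2.fitEllipse(h); print(e, pt(t,*e[0],110))
for uv in [(312,242),(386,292),(473,224)]: print(uv,pt(t,*uv,110).round())
E
```

```text
((393.4556579589844, 205.10618591308594), (52.31946563720703, 53.248470306396484), 89.04751586914062) [ 477.22055759 -340.25543873  110.        ]
(312, 242) [369. -93. 110.]
(386, 292) [ 217. -313.  110.]
(473, 224) [ 417. -580.  110.]
```

View pics/crop1.png

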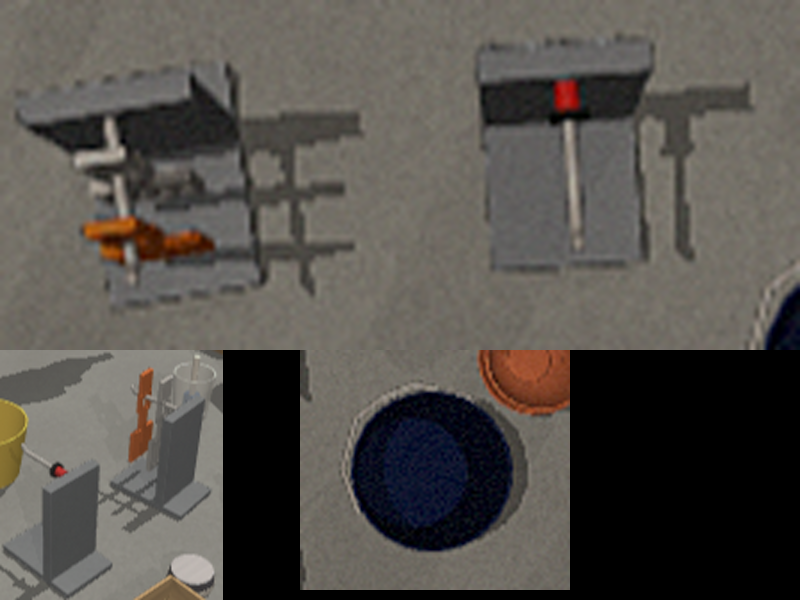

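The crops show both bars clearly. The crowded bar runs from crop (110,120) to (134,280), with the scraper tab top at about (110,230) and the scoop tab top at about (102,158). The spare bar runs from (570,120) to (578,248). The pail rim is fitted at about (477,-340).

```bash
python3 - <<'E'
from rig import r, optics
from h import *
t=optics.camera("top"); s=optics.camera("scene")
g=lambda a,b,z: pt(t,215+a/5-.4,130+b/5-.4,z).round(1)
print("crowded bar root,tip",g(110,120,175),g(134,280,182),"panel top",[g(*p,183) for p in [(15,98),(190,68),(197,98),(25,125)]])
print("foot front",g(110,306,12),g(268,284,12))
print("scraper top",g(83,229,223),g(138,225,223),"scoop top",g(74,158,223),g(126,155,223))
print("spare bar",g(570,122,175),g(578,246,182),"panel",[g(*p,183) for p in [(478,47),(652,42),(645,78),(480,82)]],"foot",g(492,266,12),g(643,262,12))
# orange extents by both
hsv=cv2.cvtColor(s["img"],cv2.COLOR_RGB2HSV)
m=((hsv[...,0]>5)&(hsv[...,0]<16)&(hsv[...,1]>190)); m[:, :370]=0; m[:,400:]=0;m[:140]=0;m[215:]=0
v,u=np.nonzero(m); print("scene orange top", u[v<=v.min()+1].mean(), v.min(), "bottom",u[v>=v.max()-1].mean(),v.max())
w=optics.camera("wrist"); print(w["position"],w["attitude"],w["fovy"])
# stack pail check by scene
p=px(s,[477,-340,110]); print("pail rim centre in scene",p)
E
```

```text
crowded bar root,tip [628.6 118.7 175. ] [536.5 104.1 182. ] panel top [array([640.4, 170.7, 183. ]), array([656.4,  71.5, 183. ]), array([639.3,  67.7, 183. ]), array([625. , 165.1, 183. ])]
foot front [531.6 154.9  12. ] [544.9  50.8  12. ]
scraper top [561.6 123.2 223. ] [563.5  93.4 223. ] scoop top [600.4 127.9 223. ] [601.7  99.7 223. ]
spare bar [ 624.5 -143.7  175. ] [ 552.9 -147.1  182. ] panel [array([666.5, -91.8, 183. ]), array([ 668.3, -190.6,  183. ]), array([ 647.8, -186.3,  183. ]), array([646.6, -92.7, 183. ])] foot [555.1 -96.9  12. ] [ 556.6 -196.6   12. ]Traceback (most recent call last):
  File "<stdin>", line 12, in <module>
    return umr_minimum(a, axis, None, out, keepdims, initial, where)
ValueError: zero-size array to reduction operation minimum which has no identity
```

Request:
drive_tool(
  series=[
    [0,0,-0.08,0,0,-1,1],
    [0,0,-0.08,0,0,-1,1],
    [0,0,-0.08,0,0,-1,1],
    [0,0,-0.08,0,0,-1,1],
  ],
)

```text
t: 0.8
tcp_pos: [150.1, 475.4, 360.5]
ee_rot: [-0.001, -0.053, 0.999, -0.002]
force: [0.5, 1.6, -0.2]
width: 85.6
```

```bash
cat >> h.py <<'E'
def go(s,target,ydir):
    """world target, jaw heading deg -> shift in tool units, turn about tool z in units"""
    M=rot(s["ee_rot"]); d=M.T@(np.array(target)-s["tcp_pos"])/400
    a=np.degrees(np.arctan2(M[1,1],M[0,1])); e=(ydir-a+180)%360-180
    print("tcp",s["tcp_pos"].round(1),"ydir %.1f"%a,"tilt z",M[:,2].round(3),"q",s["qpos"].round(2),"F",s["force"].round(1),"w %.1f t %.2f"%(s["width"],s["t"]))
    print("shift",d.round(4),"turn z",round(-np.radians(e)/.1,2))
E
python3 - <<'E'
from rig import r
from h import *
go(r.observe(),[535,104,340],96.5)
E
```

```text
tcp [150.1 475.4 360.5] ydir 96.1 tilt z [-0.002 -0.005 -1.   ] q [1.26 0.24 0.33 1.66 0.   1.16] F [ 0.5  1.6 -0.2] w 85.6 t 0.80
shift [-0.8588 -1.0247  0.0543] turn z -0.07
```

Request:
drive_tool(
  series=[
    [-0.095,-0.114,0,0,0,0,1],
    [-0.095,-0.114,0,0,0,0,1],
    [-0.095,-0.114,0,0,0,0,1],
    [-0.095,-0.114,0,0,0,0,1],
    [-0.095,-0.114,0,0,0,0,1],
    [-0.095,-0.114,0,0,0,0,1],
    [-0.095,-0.114,0,0,0,0,1],
    [0,0,0.02,0,0,0,1],
  ],
)

```text
t: 1.8
tcp_pos: [458.2, 179.1, 354.5]
ee_rot: [0.0, -0.055, 0.998, -0.001]
force: [0.5, 0.6, 0.2]
width: 85.3
```

```bash
python3 - <<'E'
from rig import r,optics
from h import *
go(r.observe(),[535,104,330],96.5)
w=optics.camera("wrist"); print(w["position"].round(1),w["attitude"].round(3),w["fovy"])
cv2.imwrite("pics/w1.png",w["img"][:,:,::-1])
E
```

```text
tcp [458.2 179.1 354.5] ydir 96.4 tilt z [ 0.001 -0.001 -1.   ] q [ 0.37  0.22  0.28  1.63 -0.    0.26] F [0.5 0.6 0.2] w 85.3 t 1.80
shift [-0.17   -0.2078  0.0617] turn z -0.03
[388.7 171.6 496.8] [ 0.66  -0.094 -0.104  0.738] 69.22945744512195
```

View pics/w1.png

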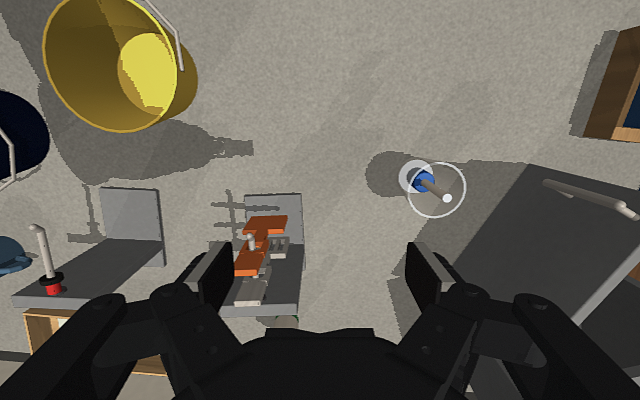

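The wrist view shows the crowded hook tip at (250,238), the scraper tab around (250,262), the scoop behind it, the spare tip at (40,230) and its bumper at (50,283). The brush holder at (430,185) is clear of the path.

Request:
drive_tool(
  series=[
    [-0.085,-0.104,0.03,0,0,0,1],
    [-0.085,-0.104,0.03,0,0,0,1],
    [0,0,0.04,0,0,0,1],
    [0,0,0,0,0,0,1],
  ],
)

```text
t: 2.35
tcp_pos: [533.7, 107.3, 312.8]
ee_rot: [-0.0, -0.059, 0.998, 0.0]
force: [0.6, 0.3, -0.2]
width: 85.2
```

```bash
python3 - <<'E'
from rig import r,optics
from h import *
go(r.observe(),[562,107,300],96.5)
w=optics.camera("wrist"); print(w["position"].round(1),w["attitude"].round(3))
np.save("w2.npy",w,allow_pickle=True)
cv2.imwrite("pics/w2.png",crop(w,200,160,240,180,3.33))
E
```

```text
tcp [533.7 107.3 312.8] ydir 96.8 tilt z [-0.001  0.    -1.   ] q [0.2  0.32 0.31 1.56 0.   0.08] F [ 0.6  0.3 -0.2] w 85.2 t 2.35
shift [-0.0703 -0.0092  0.0319] turn z 0.05
[464.5  99.1 455.2] [ 0.657 -0.092 -0.104  0.741]
```

View pics/w2.png

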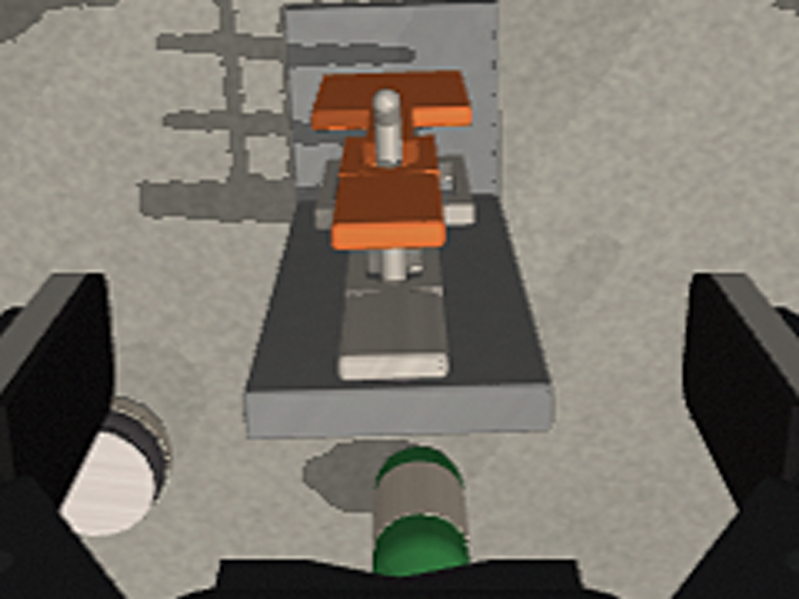

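The close view shows the scraper tab's top face at crop (333,225)-(444,221)-(443,245)-(332,248). The scoop's tab top face runs from (340,355) to (447,377), and the hook tip is at (387,100). The panel's top front edge is (248,388)-(552,384).

```bash
python3 - <<'E'
from h import *
w=np.load("w2.npy",allow_pickle=True).item()
g=lambda a,b,z: pt(w,200+a/3.33-.35,160+b/3.33-.35,z)[:2].round(1)
print("scraper top",[g(*p,223) for p in [(333,225),(444,221),(443,245),(332,248)]])
print("scoop top",[g(*p,223) for p in [(340,355),(447,354),(446,374),(340,377)]])
print("tip",g(387,100,182),"panel front",g(248,388,183),g(552,384,183),g(248,436,183),g(552,430,183))
print("bar between",g(396,265,175))
E
```

```text
scraper top [array([561.8,  93.8]), array([557.3, 122.2]), array([564. , 122.8]), array([568.2,  94.2])]
scoop top [array([599. ,  99.5]), array([595.3, 128.1]), array([601.4, 128.6]), array([605.7, 100.2])]
tip [537.9 104.7] panel front [637.5  71.6] [624.5 167.7] [655.1  72.9] [641.1 170.5]
bar between [593.1 113.9]
```

Request:
drive_tool(
  series=[
    [-0.0725,-0.006,0.08,0,0,-0.2,1],
    [0,0,0.08,0,0,0,1],
    [0,0,0.02,0,0,0,1],
    [0,0,0,0,0,0,1],
  ],
)

```text
t: 2.9
tcp_pos: [563.2, 112.8, 245.1]
ee_rot: [0.003, -0.072, 0.997, 0.001]
force: [-0.5, 0.2, 0.7]
width: 85.3
```

```bash
python3 - <<'E'
from rig import r,optics
from h import *
go(r.observe(),[562.8,108.2,176],98)
E
```

```text
tcp [563.2 112.8 245.1] ydir 98.3 tilt z [ 0.006  0.002 -1.   ] q [0.2  0.36 0.2  1.4  0.   0.05] F [-0.5  0.2  0.7] w 85.3 t 2.90
shift [ 0.0036 -0.0113  0.1727] turn z 0.05
```

Request:
drive_tool(
  series=[
    [0.0036,-0.0113,0.06,0,0,0,1],
    [0,0,0.06,0,0,0,1],
    [0,0,0.04,0,0,0,1],
    [0,0,0,0,0,0,1],
  ],
)

```text
t: 3.4
tcp_pos: [564.8, 110.0, 187.0]
ee_rot: [0.008, -0.073, 0.997, 0.001]
force: [0.1, 0.3, 0.8]
width: 85.1
```

```bash
python3 - <<'E'
from rig import r,optics
from h import *
go(r.observe(),[562.8,108.2,176],98)
E
```

```text
tcp [564.8 110.  187. ] ydir 98.4 tilt z [ 0.015  0.003 -1.   ] q [0.19 0.37 0.06 1.25 0.   0.05] F [0.1 0.3 0.8] w 85.1 t 3.40
shift [ 0.006  -0.0039  0.0275] turn z 0.07
```

Request:
drive_tool(
  series=[
    [0.006,-0.004,0.02,0,0.15,0,1],
    [0,0,0.008,0,0,0,1],
    [0,0,0,0,0,0,1],
  ],
)

```text
t: 3.78
tcp_pos: [563.8, 108.5, 178.2]
ee_rot: [0.001, -0.073, 0.997, 0.001]
force: [-0.1, 0.4, 0.3]
width: 85.5
```

```bash
cat >> h.py <<'E'
    t=np.cross(M[:,2],[0,0,-1]); print("turn xy",(M.T@t/.1).round(2)[:2])
E
python3 - <<'E'
from rig import r,optics
from h import *
go(r.observe(),[562.8,108.2,176],98)
E
```

```text
tcp [563.8 108.5 178.2] ydir 98.4 tilt z [ 0.003  0.002 -1.   ] q [0.19 0.38 0.05 1.24 0.   0.04] F [-0.1  0.4  0.3] w 85.5 t 3.77
shift [ 0.0026 -0.0004  0.0054] turn z 0.07
turn xy [0.01 0.03]
```

Request:
drive_tool(
  series=[
    [0,0,0.004,0,0,0,0.5],
    [0,0,0,0,0,0,0.3],
    [0,0,0,0,0,0,0.3],
    [0,0,0,0,0,0,0.2],
    [0,0,0,0,0,0,0.2],
    [0,0,0,0,0,0,0.2],
  ],
  grip_force=60,
)

```text
t: 4.53
tcp_pos: [564.1, 108.3, 177.2]
ee_rot: [0.002, -0.073, 0.997, 0.001]
force: [-0.7, 0.2, 0.8]
width: 28.8
```

```bash
python3 - <<'E'
from rig import r,optics
from h import *
go(r.observe(),[562.8,108.2,176],98)
E
```

```text
tcp [564.1 108.3 177.2] ydir 98.4 tilt z [ 0.004  0.002 -1.   ] q [0.19 0.38 0.05 1.24 0.   0.04] F [-0.7  0.2  0.8] w 28.8 t 4.53
shift [0.0032 0.0002 0.003 ] turn z 0.07
turn xy [0.01 0.04]
```

Request:
drive_tool(
  series=[
    [0,0,-0.012,0,0.04,0,0],
    [0,0,-0.008,0,0,0,0],
    [0,0,0,0,0,0,0],
  ],
)

```text
t: 4.9
tcp_pos: [564.0, 108.5, 185.7]
ee_rot: [-0.0, -0.073, 0.997, 0.001]
force: [1.1, -0.9, -0.2]
width: 28.9
```

```bash
python3 - <<'E'
from rig import r,optics
from h import *
go(r.observe(),[510,100.4,189],98)
E
```

```text
tcp [564.  108.5 185.7] ydir 98.4 tilt z [-0.001  0.001 -1.   ] q [0.19 0.38 0.08 1.27 0.   0.04] F [ 1.1 -0.9 -0.2] w 28.9 t 4.90
shift [ 0.1366 -0.0004 -0.0082] turn z 0.07
turn xy [ 0.02 -0.01]
```

Request:
drive_tool(
  series=[
    [0.02,0,-0.003,0,0,0,0],
    [0.025,0,-0.003,0,0,0,0],
    [0.025,0,-0.003,0,0,0,0],
    [0,0,0,0,0,0,0],
  ],
)

```text
t: 5.4
tcp_pos: [533.7, 104.1, 189.5]
ee_rot: [-0.001, -0.073, 0.997, 0.001]
force: [0.5, 0.1, -0.8]
width: 29.1
```

```bash
python3 - <<'E'
from rig import r,optics
from h import *
go(r.observe(),[510,100.4,190],98)
E
```

```text
tcp [533.7 104.1 189.5] ydir 98.4 tilt z [-0.001  0.001 -1.   ] q [ 0.19  0.31 -0.01  1.25  0.    0.05] F [ 0.5  0.1 -0.8] w 29.1 t 5.40
shift [ 0.06   -0.0005 -0.0012] turn z 0.07
turn xy [ 0.02 -0.01]
```

Request:
drive_tool(
  series=[
    [0.03,0,0,0,0,0,0],
    [0.035,0,0,0,0,0,0],
    [0.01,-0.06,-0.01,0,0,0,0],
    [0,-0.12,-0.01,0,0,0.5,0],
    [0,-0.13,0,0,0,0.4,0],
    [0,-0.13,0,0,0,0.3,0],
    [0,-0.1,0,0,0,0,0],
    [0,0,0,0,0,0,0],
  ],
)

```text
t: 6.4
tcp_pos: [519.2, -121.1, 197.3]
ee_rot: [-0.0, -0.012, 1.0, 0.001]
force: [-0.1, 0.2, -0.7]
width: 28.9
```

```bash
python3 - <<'E'
from rig import r,optics
from h import *
go(r.observe(),[500,-147,200],91)
w=optics.camera("wrist"); np.save("w3.npy",w,allow_pickle=True)
cv2.imwrite("pics/w3.png",crop(w,160,130,320,240,2.5))
E
```

```text
tcp [ 519.2 -121.1  197.3] ydir 91.4 tilt z [-0.001  0.001 -1.   ] q [-0.23  0.29 -0.02  1.26  0.   -0.25] F [-0.1  0.2 -0.7] w 28.9 t 6.40
shift [ 0.0497 -0.0635 -0.0067] turn z 0.07
turn xy [ 0.01 -0.01]
```

View pics/w3.png

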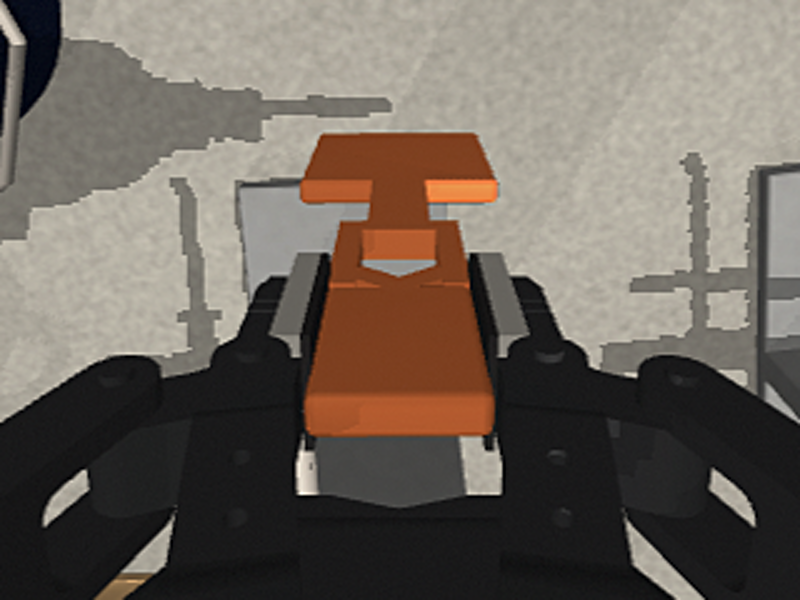

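The wrist view shows the scraper held square and centred between the pads, with its eye open at crop (400,250). It hides the spare hook, so I'll locate the spare hook from the earlier wrist picture.

```bash
python3 - <<'E'
from h import *
w=np.load("w3.npy",allow_pickle=True).item(); 
im=cv2.imread("pics/w1.png")
c=dict(w); c["position"]=np.array([388.7,171.6,496.8]); c["attitude"]=np.array([.66,-.094,-.104,.738]); c["attitude"]/=np.linalg.norm(c["attitude"]); c["img"]=im[:,:,::-1]
cv2.imwrite("pics/w1c.png",crop(c,0,175,170,140,4.5))
print(w["cx"],w["cy"])
# predicted from top estimates
for P in [[548,-146,182],[552,-145.5,175],[622,-144,175],[647,-94,183],[647,-192,183]]: print(P,px(c,P).round(1))
E
```

```text
319.20356450142475 194.52196609728756
[548, -146, 182] [ 33.1 220.9]
[552, -145.5, 175] [ 39.6 221.9]
[622, -144, 175] [ 49.5 273.8]
[647, -94, 183] [ 87.2 298.6]
[647, -192, 183] [  7.4 291. ]
```

View pics/w1c.png

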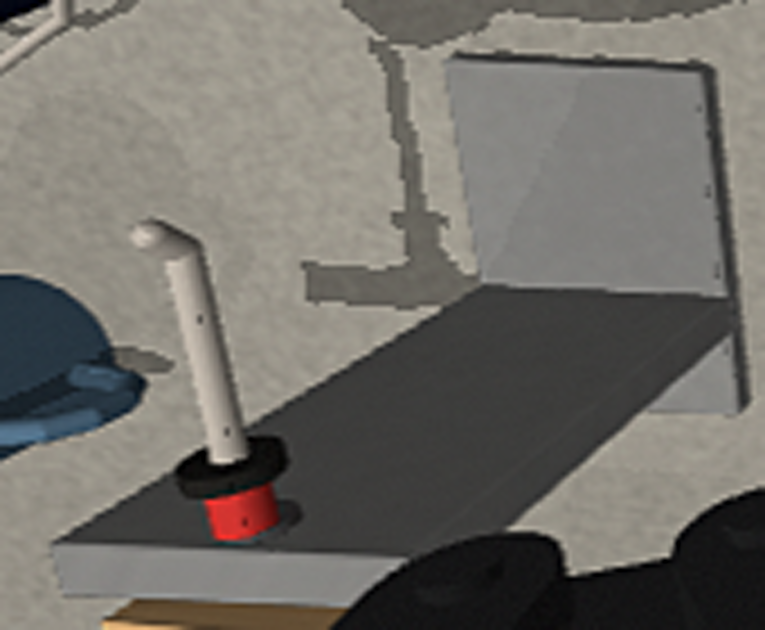

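```bash
python3 - <<'E'
from h import *
w=np.load("w3.npy",allow_pickle=True).item(); c=dict(w); c["position"]=np.array([388.7,171.6,496.8]); c["attitude"]=np.array([.66,-.094,-.104,.738]); c["attitude"]/=np.linalg.norm(c["attitude"])
g=lambda a,b,z: pt(c,a/4.5-.39,175+b/4.5-.39,z)[:2].round(1)
print("tip",g(150,235,182),"bend",g(183,243,175),"bumper",g(228,460,175),"panel",g(52,543,183),g(410,556,183),"foot",g(448,58,12),g(712,68,12))
# check of method on crowded tip in the same picture vs w2
print(pt(c,250,238,182)[:2])
E
```

```text
tip [ 555.6 -147.3] bend [ 560.7 -146. ] bumper [ 626.4 -143.6] panel [ 652.8 -188.5] [645.9 -89.6] foot [ 557.9 -193.6] [550.6 -92.7]
[541.46794944 105.85587905]
```

Request:
drive_tool(
  series=[
    [0.016,-0.06,0.009,0,0,-0.2,0],
    [0,-0.01,0.009,0,0,0,0],
    [0,0,0,0,0,0,0],
  ],
)

```text
t: 6.82
tcp_pos: [513.2, -145.6, 190.0]
ee_rot: [-0.0, -0.024, 1.0, 0.001]
force: [-0.7, 0.4, -0.5]
width: 28.9
```

```bash
python3 - <<'E'
from rig import r,optics
from h import *
go(r.observe(),[512,-149.5,190],92.5)
E
```

```text
tcp [ 513.2 -145.6  190. ] ydir 92.8 tilt z [-0.001  0.003 -1.   ] q [-0.28  0.29 -0.03  1.25  0.   -0.33] F [-0.7  0.4 -0.5] w 28.9 t 6.83
shift [ 0.0035 -0.0096 -0.0001] turn z 0.05
turn xy [ 0.03 -0.01]
```

Request:
drive_tool(
  series=[
    [0,-0.01,0,0,0,0,0],
    [-0.025,0,0,0,0,0,0],
    [-0.025,0,0,0,0,0,0],
    [-0.02,0,0,0,0,0,0],
    [0,0,0,0,0,0,0],
  ],
)

```text
t: 7.45
tcp_pos: [544.4, -146.2, 190.2]
ee_rot: [-0.0, -0.025, 1.0, 0.002]
force: [0.3, -0.9, -1.1]
width: 29.1
```

```bash
python3 - <<'E'
from rig import r,optics
from h import *
go(r.observe(),[575,-147,190],92.5)
w=optics.camera("wrist"); s=optics.camera("scene")
b=crop(s,290,150,130,130,4.6)
cv2.imwrite("pics/s4.png",b)
E
```

```text
tcp [ 544.4 -146.2  190.2] ydir 92.9 tilt z [-0.     0.003 -1.   ] q [-0.26  0.36  0.05  1.27  0.   -0.31] F [ 0.3 -0.9 -1.1] w 29.1 t 7.45
shift [-0.0763 -0.0059  0.0004] turn z 0.07
turn xy [0.03 0.  ]
```

View pics/s4.png

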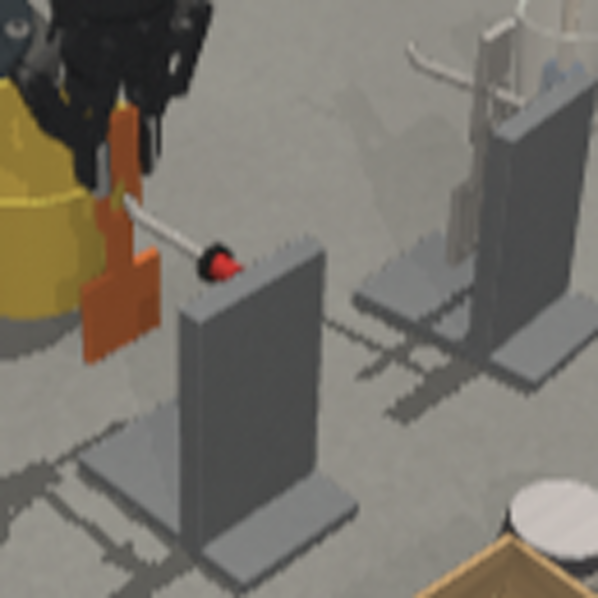

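The scene view shows the spare hook's tip entering the scraper's eye at crop (120,195). The scoop still hangs on the crowded hook.

Request:
drive_tool(
  series=[
    [-0.015,-0.004,0,0,0,0,0],
    [-0.02,0,0,0,0,0,0],
    [-0.02,0,0,0,0,0,0],
    [-0.015,0,0,0,0,0,0],
    [0,0,0,0,0,0,0],
  ],
)

```text
t: 8.18
tcp_pos: [573.7, -146.6, 190.3]
ee_rot: [0.0, -0.025, 1.0, 0.001]
force: [0.2, 0.4, -1.6]
width: 28.8
```

```bash
python3 - <<'E'
from rig import r,optics
from h import *
go(r.observe(),[608,-146,180],92.5)
E
```

```text
tcp [ 573.7 -146.6  190.3] ydir 92.9 tilt z [-0.     0.003 -1.   ] q [-0.25  0.42  0.14  1.3   0.   -0.3 ] F [ 0.2  0.4 -1.6] w 28.8 t 8.18
shift [-0.0856 -0.0028  0.0258] turn z 0.07
turn xy [0.03 0.  ]
```

Request:
drive_tool(
  series=[
    [-0.02,0,0,0,0,0,0],
    [-0.02,0,0.01,0,0,0,0],
    [-0.02,0,0.008,0,0,0,0],
    [-0.02,0,0.004,0,0,0,0],
    [0,0,0,0,0,0,0],
  ],
)

```text
t: 8.8
tcp_pos: [607.9, -144.8, 180.5]
ee_rot: [-0.0, -0.025, 1.0, 0.002]
force: [-0.0, 0.3, -0.5]
width: 29.2
```

```bash
python3 - <<'E'
from rig import r,optics
from h import *
go(r.observe(),[615,-145.3,179.5],92.5)
E
```

```text
tcp [ 607.9 -144.8  180.5] ydir 92.9 tilt z [-0.001  0.003 -1.   ] q [-0.24  0.49  0.23  1.31  0.   -0.29] F [-0.   0.3 -0.5] w 29.2 t 8.80
shift [-0.0177 -0.0022  0.0024] turn z 0.07
turn xy [ 0.03 -0.  ]
```

Request:
drive_tool(
  series=[
    [-0.008,0,0.002,0,0,0,0],
    [-0.007,0,0.001,0,0,0,0],
    [0,0,0,0,0,0,0],
  ],
)

```text
t: 9.18
tcp_pos: [614.1, -144.5, 179.4]
ee_rot: [-0.0, -0.025, 1.0, 0.002]
force: [-1.3, -0.4, -0.2]
width: 29.1
```

Request:
drive_tool(
  series=[
    [-0.004,0,0,0,0,0,0],
  ],
)

```text
t: 9.3
tcp_pos: [615.7, -144.5, 179.5]
ee_rot: [-0.0, -0.025, 1.0, 0.002]
force: [0.3, -0.6, -1.6]
width: 29.2
```

Request:
drive_tool(
  series=[
    [-0.003,0,0,0,0,0,0],
  ],
)

```text
t: 9.43
tcp_pos: [616.9, -144.4, 179.6]
ee_rot: [-0.0, -0.025, 1.0, 0.002]
force: [0.4, -0.6, -1.6]
width: 29.1
```

Request:
drive_tool(
  series=[
    [-0.002,0,0,0,0,0,0],
  ],
)

```text
t: 9.55
tcp_pos: [617.8, -144.4, 179.7]
ee_rot: [-0.0, -0.025, 1.0, 0.001]
force: [-0.5, -0.1, -1.1]
width: 29.1
```

Request:
drive_tool(
  series=[
    [-0.002,0,0,0,0,0,0],
  ],
)

```text
t: 9.68
tcp_pos: [618.6, -144.4, 179.7]
ee_rot: [-0.0, -0.025, 1.0, 0.001]
force: [0.3, -0.2, -0.6]
width: 29.0
```

Request:
drive_tool(
  series=[
    [-0.002,0,0,0,0,0,0],
  ],
)

```text
t: 9.8
tcp_pos: [619.5, -144.3, 179.7]
ee_rot: [-0.0, -0.025, 1.0, 0.001]
force: [-0.5, -0.1, -0.7]
width: 29.0
```

Request:
drive_tool(
  series=[
    [-0.0015,0,0,0,0,0,0],
  ],
)

```text
t: 9.93
tcp_pos: [620.1, -144.3, 179.7]
ee_rot: [-0.0, -0.025, 1.0, 0.001]
force: [0.2, 0.2, -2.0]
width: 29.1
```

Request:
drive_tool(
  series=[
    [-0.0015,0,0,0,0,0,0],
  ],
)

```text
t: 10.05
tcp_pos: [620.8, -144.3, 179.7]
ee_rot: [-0.0, -0.025, 1.0, 0.001]
force: [-0.1, 0.1, -0.5]
width: 29.0
```

Request:
drive_tool(
  series=[
    [-0.0015,0,0,0,0,0,0],
  ],
)

```text
t: 10.18
tcp_pos: [621.4, -144.2, 179.7]
ee_rot: [-0.0, -0.025, 1.0, 0.002]
force: [-0.1, 0.5, -1.5]
width: 29.4
```

Request:
drive_tool(
  series=[
    [-0.002,0,0,0,0,0,0],
  ],
)

```text
t: 10.3
tcp_pos: [622.1, -144.2, 179.7]
ee_rot: [-0.0, -0.025, 1.0, 0.001]
force: [-3.3, 0.1, 0.6]
width: 28.9
```

Request:
drive_tool(
  series=[
    [-0.0015,0,0,0,0,0,0],
  ],
)

```text
t: 10.42
tcp_pos: [622.4, -144.2, 179.7]
ee_rot: [-0.001, -0.025, 1.0, 0.001]
force: [-4.8, 0.2, 2.1]
width: 29.1
```

Request:
drive_tool(
  series=[
    [-0.0015,0,0,0,0,0,0],
  ],
)

```text
t: 10.55
tcp_pos: [622.6, -144.2, 179.6]
ee_rot: [-0.001, -0.025, 1.0, 0.001]
force: [-5.3, -0.3, 2.3]
width: 29.0
```

Request:
drive_tool(
  series=[
    [-0.0025,0,0,0,0,0,0],
  ],
)

```text
t: 10.68
tcp_pos: [622.8, -144.1, 179.6]
ee_rot: [-0.002, -0.025, 1.0, 0.001]
force: [-8.4, -0.2, 4.3]
width: 29.0
```

Request:
drive_tool(
  series=[
    [-0.0025,0,0,0,0,0,0],
  ],
)

```text
t: 10.8
tcp_pos: [623.0, -144.2, 179.7]
ee_rot: [-0.002, -0.025, 1.0, 0.001]
force: [-9.7, -0.0, 4.4]
width: 28.9
```

Request:
drive_tool(
  series=[
    [-0.003,0,-0.0005,0,0,0,0],
  ],
)

```text
t: 10.92
tcp_pos: [623.1, -144.1, 179.7]
ee_rot: [-0.004, -0.025, 1.0, 0.001]
force: [-10.3, 0.3, 2.5]
width: 29.0
```

Request:
drive_tool(
  series=[
    [-0.003,0,-0.0005,0,0,0,0],
  ],
)

```text
t: 11.05
tcp_pos: [623.1, -144.1, 179.7]
ee_rot: [-0.005, -0.025, 1.0, 0.001]
force: [-11.3, -1.6, 2.4]
width: 29.1
```

Request:
drive_tool(
  series=[
    [-0.003,0,-0.0005,0,0,0,0],
    [-0.003,0,-0.0005,0,0,0,0],
  ],
)

```text
t: 11.3
tcp_pos: [623.1, -144.1, 179.7]
ee_rot: [-0.007, -0.024, 1.0, 0.001]
force: [-10.8, 0.6, 4.4]
width: 28.9
```

Request:
drive_tool(
  series=[
    [-0.0032,0,-0.0004,0,0,0,0],
    [-0.0032,0,-0.0004,0,0,0,0],
  ],
)

```text
t: 11.55
tcp_pos: [623.2, -144.1, 179.7]
ee_rot: [-0.01, -0.024, 1.0, 0.001]
force: [-11.0, 0.1, 4.9]
width: 29.0
```

Request:
drive_tool(
  series=[
    [-0.0032,0,-0.0004,0,0,0,0],
    [-0.0032,0,-0.0004,0,0,0,0],
  ],
)

```text
t: 11.8
tcp_pos: [623.2, -144.1, 179.7]
ee_rot: [-0.012, -0.024, 1.0, 0.002]
force: [-11.8, -1.1, 4.6]
width: 29.1
```

Request:
drive_tool(
  series=[
    [-0.0034,0,-0.0004,0,-0.04,0,0],
    [-0.0034,0,-0.0004,0,-0.04,0,0],
  ],
)

```text
t: 12.05
tcp_pos: [623.3, -144.1, 179.7]
ee_rot: [-0.011, -0.024, 1.0, 0.002]
force: [-12.9, -0.8, 5.3]
width: 29.1
```

Request:
drive_tool(
  series=[
    [-0.0034,0,-0.0004,0,-0.04,0,0],
    [-0.0034,0,-0.0004,0,-0.04,0,0],
  ],
)

```text
t: 12.3
tcp_pos: [623.2, -144.1, 179.7]
ee_rot: [-0.009, -0.023, 1.0, 0.002]
force: [-12.4, -0.2, 4.7]
width: 29.2
```

Request:
drive_tool(
  series=[
    [-0.0034,0,-0.0004,0,-0.04,0,0],
    [-0.0034,0,-0.0004,0,-0.04,0,0],
  ],
)

```text
t: 12.55
tcp_pos: [623.2, -144.1, 179.6]
ee_rot: [-0.008, -0.023, 1.0, 0.002]
force: [-12.4, -0.1, 4.9]
width: 28.9
```

```bash
python3 - <<'E'
from rig import r,optics
from h import *
s=r.observe(); go(s,[615,-145.3,179.5],92.5); print(s["wrist_torque"])
E
```

```text
tcp [ 623.2 -144.1  179.6] ydir 92.7 tilt z [-0.016  0.003 -1.   ] q [-0.23  0.54  0.31  1.36 -0.   -0.27] F [-12.4  -0.1   4.9] w 28.9 t 12.55
shift [ 0.0206 -0.002   0.0007] turn z 0.03
turn xy [ 0.04 -0.16]
[-0.00306617  2.55166355  0.06906755]
```

Request:
drive_tool(
  series=[
    [-0.0036,0,-0.0008,0,-0.04,0,0],
    [-0.0036,0,-0.0008,0,-0.04,0,0],
    [-0.0036,0,-0.0008,0,-0.04,0,0],
  ],
)

```text
t: 12.92
tcp_pos: [623.2, -144.1, 179.7]
ee_rot: [-0.006, -0.023, 1.0, 0.002]
force: [-12.9, -1.0, 3.2]
width: 29.4
```

Request:
drive_tool(
  series=[
    [-0.0036,0,-0.0008,0,-0.04,0,0],
    [-0.0036,0,-0.0008,0,-0.04,0,0],
    [-0.0036,0,-0.0008,0,-0.04,0,0],
  ],
)

```text
t: 13.3
tcp_pos: [623.3, -144.1, 179.7]
ee_rot: [-0.005, -0.022, 1.0, 0.002]
force: [-13.1, 0.4, 3.3]
width: 28.9
```

Request:
drive_tool(
  series=[
    [0.004,0,0,0,0,0,0],
    [0.004,0,0,0,0,0,0],
    [0,0,0,0,0,0,0],
  ],
)

```text
t: 13.68
tcp_pos: [620.0, -144.3, 179.7]
ee_rot: [-0.005, -0.022, 1.0, 0.002]
force: [-0.3, -0.6, -1.1]
width: 29.0
```

```bash
python3 - <<'E'
from rig import r,optics
from h import *
s=r.observe(); go(s,[615,-145.3,177.5],92.5)
w=optics.camera("wrist"); cv2.imwrite("pics/w5.png",crop(w,160,130,320,240,2.5))
E
```

```text
tcp [ 620.  -144.3  179.7] ydir 92.6 tilt z [-0.009  0.004 -1.   ] q [-0.23  0.52  0.28  1.34  0.   -0.27] F [-0.3 -0.6 -1.1] w 29.0 t 13.68
shift [ 0.0125 -0.002   0.0056] turn z 0.01
turn xy [ 0.05 -0.09]
```

View pics/w5.png

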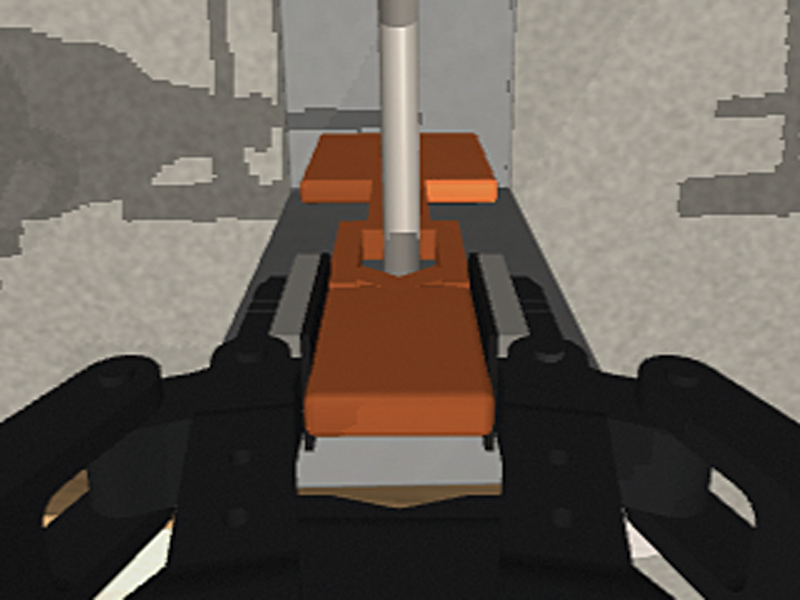

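The scraper has not shifted in the grip. The bar passes through the middle of the eye at crop (400,250).

Request:
drive_tool(
  series=[
    [0.001,0,0.004,0,-0.09,0,0],
    [0,0,0.0015,0,0,0,0],
    [0,0,0,0,0,0,0],
  ],
)

```text
t: 14.1
tcp_pos: [619.9, -144.3, 177.7]
ee_rot: [0.001, -0.022, 1.0, 0.002]
force: [-0.3, -0.3, 0.8]
width: 29.2
```

Request:
drive_tool(
  series=[
    [0,0,0.001,0,0,0,0],
  ],
)

```text
t: 14.22
tcp_pos: [620.0, -144.3, 177.6]
ee_rot: [0.001, -0.022, 1.0, 0.002]
force: [-2.0, 0.6, 5.4]
width: 28.8
```

Request:
drive_tool(
  series=[
    [0,0,0,0,0,0,0],
    [0,0,0,0,0,0,0.42],
    [0,0,0,0,0,0,0.5],
    [0,0,0,0,0,0,0.8],
    [0,0,0,0,0,0,1],
    [0,0,0,0,0,0,1],
  ],
)

```text
t: 14.98
tcp_pos: [620.0, -144.2, 177.1]
ee_rot: [0.001, -0.022, 1.0, 0.002]
force: [0.6, 0.2, 1.3]
width: 85.3
```

Request:
drive_tool(
  series=[
    [0,0,-0.03,0,0,0,1],
    [0,0,-0.08,0,0,0,1],
    [0,0,-0.1,0,0,0,1],
    [0,0,-0.1,0,0,0,1],
    [0.1,0,0,0,0,0,1],
    [0,0,0,0,0,0,1],
  ],
)

```text
t: 15.72
tcp_pos: [580.5, -147.1, 310.1]
ee_rot: [0.003, -0.023, 1.0, 0.002]
force: [0.1, -0.1, 0.4]
width: 85.5
```

```bash
python3 - <<'E'
from rig import r,optics
from h import *
s=r.observe(); go(s,[565,109,310],98)
w=optics.camera("wrist"); s=optics.camera("scene")
a=crop(w,160,130,320,240,1.6); b=crop(s,290,150,130,130,2.2); im=np.zeros((384,800,3),np.uint8); im[:,:512]=a; im[:286,514:800]=b
cv2.imwrite("pics/w6.png",im)
E
```

```text
tcp [ 580.5 -147.1  310.1] ydir 92.6 tilt z [ 0.007  0.003 -1.   ] q [-0.25  0.44  0.48  1.6   0.   -0.3 ] F [ 0.1 -0.1  0.4] w 85.5 t 15.72
shift [0.0099 0.6413 0.0019] turn z -0.94
turn xy [0.03 0.07]
```

View pics/w6.png

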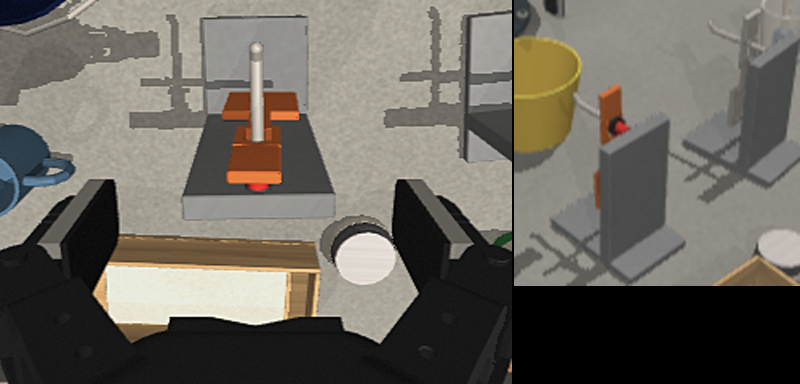

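The scraper hangs on the spare hook at (257,150), right by the bumper, and the neighbours are undisturbed. Next is the scoop.

Request:
drive_tool(
  series=[
    [-0.016,0.13,0,0,0.07,-0.2,1],
    [-0.016,0.13,0,0,0,-0.2,1],
    [-0.016,0.13,0,0,0,-0.2,1],
    [-0.016,0.13,0,0,0,-0.2,1],
    [-0.01,0.12,0,0,0,-0.1,1],
    [0,0,0,0,0,0,1],
  ],
)

```text
t: 16.58
tcp_pos: [594.0, 118.8, 311.2]
ee_rot: [0.002, -0.069, 0.998, 0.001]
force: [0.4, -0.2, -0.0]
width: 85.1
```

```bash
python3 - <<'E'
from rig import r,optics
from h import *
s=r.observe(); go(s,[600.5,114.1,240],98)
E
```

```text
tcp [594.  118.8 311.2] ydir 97.9 tilt z [ 0.004  0.003 -1.   ] q [0.2  0.46 0.51 1.62 0.   0.06] F [ 0.4 -0.2 -0. ] w 85.1 t 16.57
shift [-0.0138 -0.0141  0.178 ] turn z -0.02
turn xy [0.02 0.04]
```

Request:
drive_tool(
  series=[
    [-0.012,-0.014,0.05,0,0.04,0,1],
    [0,0,0.07,0,0.04,0,1],
    [0,0,0.07,0,0.04,0,1],
    [0,0,0.05,0,0.04,0,1],
    [0,0,0,0,0,0,1],
  ],
)

```text
t: 17.2
tcp_pos: [602.4, 112.4, 213.1]
ee_rot: [-0.005, -0.068, 0.998, 0.0]
force: [1.3, -0.1, -0.1]
width: 85.5
```

```bash
python3 - <<'E'
from rig import r,optics
from h import *
s=r.observe(); go(s,[600.5,114.1,177],98)
E
```

```text
tcp [602.4 112.4 213.1] ydir 97.8 tilt z [-0.011 -0.    -1.   ] q [0.18 0.47 0.28 1.39 0.   0.05] F [ 1.3 -0.1 -0.1] w 85.5 t 17.20
shift [0.0031 0.0046 0.0904] turn z -0.03
turn xy [ 0.01 -0.11]
```

Request:
drive_tool(
  series=[
    [0.003,0.005,0.04,0,-0.07,0,1],
    [0.001,0,0.035,0,0,0,1],
    [0,0,0.012,0,0,0,1],
    [0,0,0,0,0,0,1],
  ],
)

```text
t: 17.7
tcp_pos: [602.5, 113.3, 180.6]
ee_rot: [0.0, -0.068, 0.998, 0.001]
force: [0.6, 0.5, -0.5]
width: 85.4
```

```bash
python3 - <<'E'
from rig import r,optics
from h import *
s=r.observe(); go(s,[600.5,114.1,177],98)
E
```

```text
tcp [602.5 113.3 180.6] ydir 97.8 tilt z [ 0.     0.001 -1.   ] q [0.19 0.46 0.19 1.3  0.   0.05] F [ 0.6  0.5 -0.5] w 85.4 t 17.70
shift [0.0047 0.0026 0.0089] turn z -0.04
turn xy [0.01 0.  ]
```

Request:
drive_tool(
  series=[
    [0.004,0.002,0.008,0,0,0,0.5],
    [0,0,0,0,0,0,0.3],
    [0,0,0,0,0,0,0.2],
    [0,0,0,0,0,0,0.2],
    [0,0,0,0,0,0,0.2],
    [0,0,0,0,0,0,0.2],
  ],
)

```text
t: 18.45
tcp_pos: [601.3, 113.9, 178.5]
ee_rot: [0.001, -0.068, 0.998, 0.001]
force: [-0.0, -0.6, 0.6]
width: 29.1
```

Request:
drive_tool(
  series=[
    [0,0,-0.012,0,0,0,0],
    [0,0,-0.006,0,0,0,0],
    [0,0,0,0,0,0,0],
  ],
)

```text
t: 18.82
tcp_pos: [601.3, 114.0, 186.2]
ee_rot: [0.001, -0.068, 0.998, 0.001]
force: [-0.7, 0.3, -0.6]
width: 29.0
```

```bash
python3 - <<'E'
from rig import r,optics
from h import *
s=r.observe(); go(s,[510,100.7,189],98)
E
```

```text
tcp [601.3 114.  186.2] ydir 97.8 tilt z [ 0.002  0.002 -1.   ] q [0.19 0.46 0.19 1.31 0.   0.05] F [-0.7  0.3 -0.6] w 29.0 t 18.82
shift [ 0.2306 -0.0021 -0.0074] turn z -0.04
turn xy [0.01 0.02]
```

Request:
drive_tool(
  series=[
    [0.025,0,0,0,0,0,0],
    [0.028,0,0,0,0,0,0],
    [0.028,0,-0.003,0,0,0,0],
    [0.025,0,-0.004,0,0,0,0],
    [0.02,0,-0.004,0,0,0,0],
    [0,0,0,0,0,0,0],
  ],
)

```text
t: 19.58
tcp_pos: [547.0, 106.6, 191.0]
ee_rot: [0.001, -0.068, 0.998, 0.001]
force: [0.9, -0.3, -1.1]
width: 28.8
```

```bash
python3 - <<'E'
from rig import r,optics
from h import *
s=r.observe(); go(s,[510,100.7,191],98)
E
```

```text
tcp [547.  106.6 191. ] ydir 97.8 tilt z [ 0.002  0.002 -1.   ] q [0.19 0.34 0.03 1.26 0.   0.06] F [ 0.9 -0.3 -1.1] w 28.8 t 19.57
shift [ 0.0935 -0.0022 -0.0001] turn z -0.04
turn xy [0.01 0.02]
```

Request:
drive_tool(
  series=[
    [0.03,0,0,0,0,0,0],
    [0.04,0,0,0,0,0,0],
    [0.03,0,0,0,0,0,0],
    [0,0,-0.1,0,0,0,0],
    [0,0,-0.12,0,0,0,0],
    [0,-0.06,-0.06,0,0,0,0],
    [0,-0.14,0,0,0,0,0],
    [0,-0.14,0,0,0,0,0],
  ],
)

```text
t: 20.58
tcp_pos: [521.4, -34.6, 305.8]
ee_rot: [0.001, -0.071, 0.997, 0.001]
force: [0.8, 0.5, -0.5]
width: 29.5
```

```bash
python3 - <<'E'
from rig import r,optics
from h import *
s=r.observe(); go(s,[478,-340,290],90)
E
```

```text
tcp [521.4 -34.6 305.8] ydir 98.1 tilt z [ 0.001  0.001 -1.   ] q [-0.07  0.26  0.22  1.52  0.   -0.21] F [ 0.8  0.5 -0.5] w 29.5 t 20.57
shift [ 0.2153 -0.7406  0.0385] turn z 1.42
turn xy [0.01 0.01]
```

Request:
drive_tool(
  series=[
    [0.035,-0.124,0,0,0,0,0],
    [0.035,-0.124,0,0,0,0,0],
    [0.035,-0.124,0,0,0,0,0],
    [0.035,-0.124,0,0,0,0,0],
    [0.035,-0.124,0,0,0,0,0],
    [0.03,-0.1,0,0,0,0,0],
    [0,0,0,0,0,0,0],
  ],
)

```text
t: 21.45
tcp_pos: [476.2, -343.4, 304.6]
ee_rot: [0.001, -0.069, 0.998, 0.001]
force: [0.1, -0.3, -1.0]
width: 29.1
```

```bash
python3 - <<'E'
from rig import r,optics
from h import *
s=r.observe(); go(s,[478,-340,290],98)
w=optics.camera("wrist"); cv2.imwrite("pics/w7.png",w["img"][:,:,::-1])
hsv=cv2.cvtColor(w["img"],cv2.COLOR_RGB2HSV)
m=((hsv[...,0]>105)&(hsv[...,0]<130)&(hsv[...,1]>120)).astype(np.uint8)
k=max(cv2.findContours(m,0,1)[0],key=cv2.contourArea); e=cv2.fitEllipse(cv2.convexHull(k)); print(e,cv2.boundingRect(k))
# predicted rim & floor px
for P in [[478,-340,110],[478+78,-340,110],[478-78,-340,110],[478,-262,110],[478,-418,110]]: print(px(w,P).round())
E
```

```text
tcp [ 476.2 -343.4  304.6] ydir 97.9 tilt z [ 0.001  0.001 -1.   ] q [-0.63  0.41  0.43  1.58  0.   -0.76] F [ 0.1 -0.3 -1. ] w 29.1 t 21.45
shift [-0.0056  0.0079  0.0364] turn z -0.02
turn xy [0.01 0.01]
((320.74896240234375, 170.0515899658203), (134.01846313476562, 135.6271209716797), 88.22826385498047) (253, 103, 136, 130)
[322. 174.]
[313. 234.]
[332. 106.]
[386. 183.]
[256. 165.]
```

View pics/w7.png

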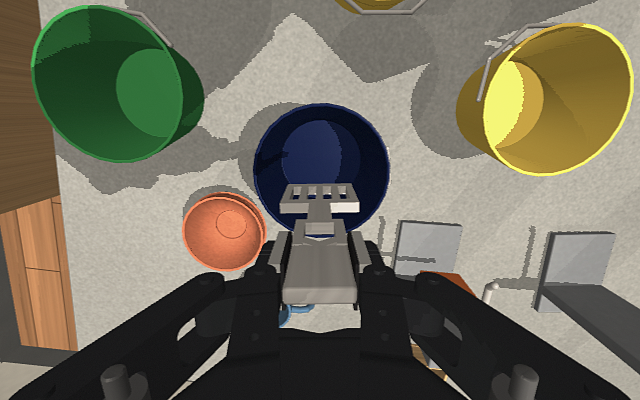

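The wrist view shows the scoop hanging straight above the navy pail, whose rim is centred at (321,170) and matches the prediction. The neighbouring dishes and pails are clear.

Request:
drive_tool(
  series=[
    [-0.005,0.008,0.06,0,0,0,0],
    [0,0,0.08,0,0,0,0],
    [0,0,0.08,0,0,0,0],
    [0,0,0.08,0,0,0,0],
    [0,0,0.04,0,0,0,0],
    [0,0,0,0,0,0,0],
  ],
)

```text
t: 22.25
tcp_pos: [479.6, -331.7, 166.3]
ee_rot: [0.002, -0.072, 0.997, 0.001]
force: [0.1, 0.3, -1.4]
width: 29.0
```

```bash
python3 - <<'E'
from rig import r,optics
from h import *
s=r.observe(); go(s,[478,-340,129],98)
E
```

```text
tcp [ 479.6 -331.7  166.3] ydir 98.3 tilt z [ 0.004  0.001 -1.   ] q [-0.61  0.4   0.06  1.23  0.   -0.75] F [ 0.1  0.3 -1.4] w 29.0 t 22.25
shift [ 0.0072 -0.02    0.0933] turn z 0.05
turn xy [0.01 0.04]
```

Request:
drive_tool(
  series=[
    [0.004,-0.02,0.03,0,0.04,0,0],
    [0,0,0.03,0,0,0,0],
    [0,0,0.01,0,0,0,0],
    [0,0,0,0,0,0,0],
  ],
)

```text
t: 22.75
tcp_pos: [480.1, -340.1, 138.3]
ee_rot: [0.001, -0.073, 0.997, -0.0]
force: [-0.8, -0.2, -0.3]
width: 28.7
```

Request:
drive_tool(
  series=[
    [0,0,0.006,0,0,0,0],
    [0,0,0,0,0,0,0],
  ],
)

```text
t: 23.0
tcp_pos: [480.3, -340.2, 136.2]
ee_rot: [0.001, -0.073, 0.997, -0.001]
force: [-0.9, 0.2, -0.8]
width: 29.0
```

Request:
drive_tool(
  series=[
    [0,0,0.004,0,0,0,0],
  ],
)

```text
t: 23.12
tcp_pos: [480.5, -340.4, 134.9]
ee_rot: [0.001, -0.073, 0.997, -0.001]
force: [0.1, 0.9, -0.7]
width: 29.2
```

Request:
drive_tool(
  series=[
    [0,0,0.005,0,0,0,0],
    [0,0,0.003,0,0,0,0],
  ],
)

```text
t: 23.38
tcp_pos: [480.5, -340.4, 131.5]
ee_rot: [0.001, -0.073, 0.997, -0.001]
force: [0.5, 0.3, -1.0]
width: 28.9
```

Request:
drive_tool(
  series=[
    [0,0,0.003,0,0,0,0],
  ],
)

```text
t: 23.5
tcp_pos: [480.7, -340.5, 130.6]
ee_rot: [0.002, -0.073, 0.997, -0.001]
force: [-0.6, 1.3, 12.9]
width: 29.1
```

Request:
drive_tool(
  series=[
    [0,0,0.003,0,0,0,0],
  ],
)

```text
t: 23.62
tcp_pos: [481.3, -340.7, 130.6]
ee_rot: [0.002, -0.073, 0.997, -0.001]
force: [-3.3, 5.0, 22.9]
width: 29.2
```

Request:
drive_tool(
  series=[
    [-0.001,0,-0.001,0,0,0,0],
    [0,0,0,0,0,0,0],
  ],
)

```text
t: 23.88
tcp_pos: [481.8, -340.7, 131.3]
ee_rot: [0.003, -0.073, 0.997, -0.002]
force: [0.1, 0.1, -1.1]
width: 28.8
```

Request:
drive_tool(
  series=[
    [0,0,0,0,0,0,0.42],
    [0,0,0,0,0,0,0.6],
    [0,0,0,0,0,0,1],
    [0,0,0,0,0,0,1],
    [0,0,0,0,0,0,1],
    [0,0,0,0,0,0,1],
  ],
)

```text
t: 24.62
tcp_pos: [481.8, -340.7, 131.0]
ee_rot: [0.002, -0.073, 0.997, -0.002]
force: [-1.1, -0.2, -1.2]
width: 85.2
```

Request:
drive_tool(
  series=[
    [0,0,-0.05,0,0,0,1],
    [0,0,-0.1,0,0,0,1],
    [0,0,-0.12,0,0,0,1],
    [0,0,-0.12,0,0,0,1],
    [0.1,0.1,-0.05,0,0,0,1],
    [0.1,0.1,0,0,0,0,1],
    [0.1,0.1,0,0,0,0,1],
    [0,0,0,0,0,0,1],
  ],
)

```text
t: 25.62
tcp_pos: [342.1, -237.1, 311.2]
ee_rot: [0.003, -0.073, 0.997, -0.002]
force: [1.1, 0.2, 0.7]
width: 85.2
```

```bash
python3 - <<'E'
from rig import r,optics
from h import *
s=r.observe(); go(s,[478,-340,129],98)
t=optics.camera("top"); s=optics.camera("scene")
im=np.zeros((600,800,3),np.uint8); im[:300,:]=crop(t,140,70,320,120,2.5)
im[300:600,:300]=crop(t,340,150,100,100,3); im[300:600,310:800]=cv2.resize(crop(s,180,130,294,180,1),(490,300),interpolation=cv2.INTER_CUBIC)
cv2.imwrite("pics/f.png",im)
E
```

```text
tcp [ 342.1 -237.1  311.2] ydir 98.4 tilt z [ 0.007 -0.004 -1.   ] q [-0.61  0.03 -0.04  1.49  0.   -0.75] F [1.1 0.2 0.7] w 85.2 t 25.62
shift [-0.2958 -0.3019  0.4588] turn z 0.06
turn xy [-0.05  0.06]
```

View pics/f.png

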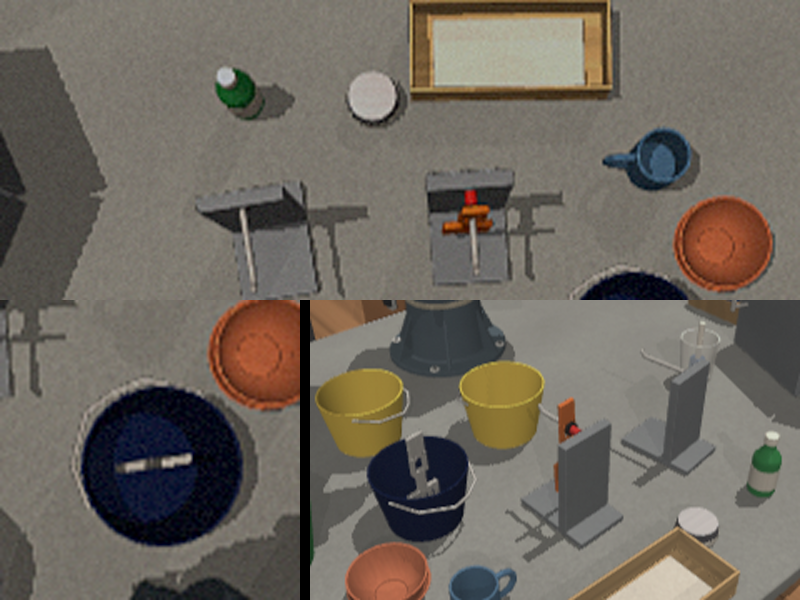

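The scoop stands head down in the middle of the navy pail. The scraper hangs on the spare hook by the bumper, the crowded hook is empty, and everything else is where it was.

```bash
python3 - <<'E'
from rig import ticket
print(ticket.job_done())
E
```

```text
the job is handed in; nothing more can be done
None
```

The job is done and handed in at about 26 s on the robot's clock. No verdict came back.

- **Scraper:** I moved it to the spare hook and pressed it along the bar against the bumper. The wrist read about 11 N, rising to 13 N, for more than 2 s, and stayed between 12.4 and 13.1 N for the last 1.2 s. I then eased it back 3 mm, lowered it onto the bar and let go. The last picture shows it hanging just in front of the bumper.
- **Scoop:** I took it off its hook and lowered it head first into the navy pail. I let go after the wrist force showed it had reached the floor, at the height expected. The last picture shows it standing upright in the middle of the pail, with the bystanders in view looking unmoved.
- **Blemishes:**
  - While I pressed the scraper, the wrist also read up to about 5 N upward, probably light contact with the bar, so the true bumper force may be 1 N or so below the reading.
  - The scoop pressed the pail floor with up to about 23 N for a moment; I relieved that before opening the gripper.

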